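# Settle a chocolate slab in its tray and hold the surface thermometer on it

### The job

The nut-strewn chocolate slab in the steel tray has ridden up on one of the tray's sloping sides: gently press its raised edge down and inwards until the slab lies flat on the tray's floor. Then take the surface thermometer out of its stand and check the slab, holding the thermometer upright with its sprung tip on the middle of the slab's plain round medallion, pressed lightly so that the tip is pushed in about halfway. Finish while still holding it there, steady, and leave the other things on the counter where they are.

Things in the scene. Friction and masses are not known exactly. Their poses are not given: they have to be found in the camera images.
- tray: Fixed brushed steel display tray, open on top. Origin: centre of its underside on the counter, z up. Flat floor 3 mm thick, 124 mm along its x and 164 mm along its y; from the floor's edges all four sides flare outwards at 45 degrees up to a flat rim 27 mm above the counter; outside 192 x 232 mm, with an upright skirt down to the counter.
- slab: Loose dark chocolate slab, 120 mm along its x, 160 along its y, 12 thick, about 0.3 kg; nuts stand up to 4 mm out of its top, its long edges bare for 14 mm. Origin: centre of its underside, z out of the top. At the start its +x edge is up on the tray's +x slope, 18 mm above the floor, held by friction, its -x edge on the floor. Flat: origin 3 mm, top 15 mm above the counter, 2 mm play.
- raised_edge (a point): Point on the slab's bare top border, 10 mm in from the middle of its raised +x edge: a place to press. As the edge comes down, the slab must slide 20 mm towards its own -x side; a fingertip sticks to it and straight pressing does not let it slide: press and move inwards together, down the 45 degree slope. Axes as the slab's.
- medallion (a point): Centre of the top face of the plain flat round milk chocolate medallion, 40 mm across, raised 2 mm above the slab's top, at x -8, y +30 mm on the slab; nuts stand clear all round it. Axes as the slab's.
- stand: Fixed steel stand of the thermometer: round foot 90 mm across with an upright tube, outside 30 mm, bore 18 mm, its rim 85 mm above the counter. Origin: centre of its underside.
- probe: Loose surface thermometer, about 90 g, upright in the stand. Origin: on its axis at the face of the unpressed tip, z up to the handle. Tip 12 mm across, thin stem to z 62 mm, collar 30 mm across to 70 mm (rests on the stand's rim), white handle to 150 mm, 20 mm along its x, 30 along its y, grey display on -x. The tip hangs 62 mm below the rim: lift over 70 mm to draw it out.
- probe_grip (a point): Point on the axis of the thermometer's handle, 120 mm above the unpressed tip face: a place to grip, across the 30 mm (its y) or the 20 mm (its x). Axes as the thermometer's.
- tip_face (a point): Centre of the flat face of the sprung tip; moves with the tip. z as the thermometer's.
- probe_tip (a joint): How far the sprung tip is pushed into the stem, in m: 0 out, stop at 0.010 fully in; the spring takes 300 N/m (1.5 N at half, 3 N at the stop).
- bowl: Bystander: white ceramic bowl of nuts, 120 mm across, about 50 mm high. Origin: centre of its underside.
- jar: Bystander: closed round jar with a brass cap, 72 mm across, 105 mm high. Origin: centre of its underside.
- sign: Bystander: blank dark tent sign, 85 mm wide (its y), about 55 mm high. Origin: centre of its underside.
- pile: Bystander: pile of four plain chocolate slabs, one block, 150 x 110 x 52 mm. Origin: centre of its underside.
There are look-alikes about, which are no part of the job. Leave any blue look-alike of the slab alone. Of the things that look like the probe, the smaller one is meant.

How it is judged:
By the outcome, as a careful person would: the job done as asked, in the order asked, and still so for the second after the job is handed in, while the arm keeps its last pose, push and grip.
It also fails if it takes over 64 s, if anything falls off the work surface, if the arm or the gripper's body presses on something with over 40 N, if the wrist force passes 120 N, or if a joint passes its speed limit or range.

### The arm

A 6-joint arm with a two-finger parallel gripper is mounted at the origin on the work surface. World frame = base frame: x ahead of the robot, y to its left, z up, the work surface at z = 0. Lengths are in m, angles in degrees, forces in N, time in s.
With the tool pointing down it reaches from about 0.35 to 0.875 m from the base axis. Payload 15.5 kg.
Tool frame: the origin (TCP) lies midway between the tips of the shut fingers; the grasp point (between the pads) lies 19 mm behind it; z points along the fingers, x is the direction in which the jaws open and shut, and the axes are right-handed (so a half turn about z gives the same grasp; the last joint's range is limited). The gripper opens to 85 mm and grips with 20 to 120 N. Pads are 22 mm wide; open, the fingers measure 114 mm over their backs; the gripper's body (76 mm by 85 mm) begins 54 mm behind the grasp point. The pads swing forward as they close: fully open they stand 13 mm farther back than shut.
Start: joints at [-76.748, 28.281, 77.091, -0, 74.628, -5.472], TCP at [0.201, -0.592, 0.231] pointing down, gripper open.
Joint ranges: [-166.48, 166.48], [-47.26, 123.95], [12.59, 153.08], [-70.14, 250.14], [6.76, 159.57], [-176.63, 176.63]. Speed limits (degrees/s): [108.29, 108.29, 147.25, 172.46, 172.46, 172.46].

### API

Orientations are given as a 3x3 rotation matrix whose columns are the frame's x, y, z axes.
In Python, from plant import manip, camera, camera_params, finder gives the robot as it stands.
- The arm moves only by the tool drive_tool, never from a script. Its argument "deltas" is a list of rows, each an object with "translation": the shift along the world's x, y, z in m, a list of three; "roll": the turn about the world's z in rad; "fingers": the finger opening in m, from 0 to 0.0854. In form: [{"translation": [dx, dy, dz], "roll": roll, "fingers": fingers}, ...]. A call has 1 to 8 rows; each row shifts and turns the pose as measured when the row begins; what a row does not reach is not made up. A row lasts 1/12 s, in which the tool goes at most 41.7 mm and 7.16 degrees, less where a joint would pass 70% of its speed; a pose out of reach is approached as far as the arm can. A call with a gripper value outside its range is refused whole. The fingers move at their own pace and stop on an object; "force" is the grip in N (left out, the last holds). Time passes only in rows, so rows that do not move let the fingers close. It gives the time, the measured TCP pose, the force and the opening at its end, in the units of the state.
- manip.sense(): the state, without advancing time (a new reading comes with each control period).
- camera(name): name is "scene" or "side" or "wrist"; returns the picture (480x640x3 uint8, red, green, blue); there is no depth.
- camera_params(name): a dict with "fx", "fy", "cx", "cy" (pixels), "cam_to_world" (4x4, takes a point from camera to world coordinates); the wrist camera has in their place "T_tool_cam" (4x4, takes a point from camera to tool coordinates, whose origin is the TCP and whose axes are the tool frame's). Camera axes: x right, y down, z forward; pixel columns grow to the right and rows downward; lengths in m; the calibration is good to about 2 mm. The wrist camera is an equidistant fisheye: a pixel r from the principal point sees the ray r / f radians off the axis. A picture is of the moment at which its call begins: read the wrist's pose just before it. camera_params takes no time and is no camera call.
- manip.finish_job(): hands the job in, once; it reports no verdict.
Trained networks look in the newest picture that a camera, given by its name, has taken for a name from the list of things; names that differ only in an ending like _2 or _b are one class to them, and where a whole thing is asked for, a point or a joint stands for the part that bears it (a point fixed in the world has none). Each returns a list of dicts, best first, with "conf" (0 to 1); they miss things now and then, are a little off and sometimes report something else, mostly with a low value. They report only what shows in the picture. A call takes as long as a camera call. They do not tell look-alikes from the thing itself.
- finder.look_for(query, camera): "rect" ([left, top, right, bottom] in pixels, round what is visible of it).
The state is a dict: "clock": time; "joint_positions": joint angles; "joint_vel": joint speeds; "effort": joint torques, N m; "position": TCP position; "ee_rot": TCP orientation; "contact_force": force on the tool from outside, world axes, zero at the start; "wrist_torque": the same for the moment, N m; "finger_gap": opening from 0.0 (shut) to 1.0 (fully open).
Only numpy, scipy, OpenCV 4.12 (cv2) and the standard library are available. Lean on these libraries where they do the work, as an engineer would, in place of code of your own. Each camera call takes 0.05 s, during which the arm holds its last target. There are 200 camera calls.

## Working session

There is one attempt and no reset: what is moved stays moved. The work goes in short steps, Python scripts to look and compute and a tool call to move; the robot and the scene stay as the last step left them, time stands still between calls to the robot, and variables do not carry over. Pictures are saved under pics/ and viewed, about 8 in all and at most 12, crops included, and the job is handed in when it is done.

Besides the shell and the picture viewer there is one more tool, called after "Request:" as name([rows], argument=value, ...), one row to a line, values as JSON. drive_tool: Moves the arm, as the interface text tells. Its arguments: {"type":"object","properties":{"deltas":{"type":"array"},"force":{"type":"number"}},"required":["deltas"]}

```bash
mkdir -p pics; ls
cat > h.py <<'E'
import numpy as np, cv2
from plant import manip, camera, camera_params, finder
def shot(n,f=None):
    im=camera(n)
    if f: cv2.imwrite('pics/'+f,cv2.cvtColor(im,cv2.COLOR_RGB2BGR))
    return im
def ray(n,u,v,s=None):
    p=camera_params(n)
    a=np.array([(u-p['cx'])/p['fx'],(v-p['cy'])/p['fy']])
    if n=='wrist':
        t=np.hypot(*a); d=np.array([*(a/max(t,1e-9)*np.sin(t)),np.cos(t)])
        T=np.eye(4);T[:3,:3]=s['ee_rot'];T[:3,3]=s['position'];M=T@np.array(p['T_tool_cam'])
    else:
        d=np.array([*a,1.]);M=np.array(p['cam_to_world'])
    d=M[:3,:3]@d
    return M[:3,3],d/np.linalg.norm(d)
def atz(n,u,v,z,s=None):
    o,d=ray(n,u,v,s);return o+d*(z-o[2])/d[2]
def tri(rs):
    A=0;b=0
    for o,d in rs:
        P=np.eye(3)-np.outer(d,d);A=A+P;b=b+P@o
    x=np.linalg.solve(A,b);return x,[round(float(np.linalg.norm((np.eye(3)-np.outer(d,d))@(x-o))),4) for o,d in rs]
E
python3 - <<'E'
from h import *
a=shot('scene');b=shot('side')
cv2.imwrite('pics/a.png',cv2.cvtColor(cv2.resize(np.vstack([a,b]),(640*5//8*1,600)) if 0 else a,cv2.COLOR_RGB2BGR))
cv2.imwrite('pics/b.png',cv2.cvtColor(b,cv2.COLOR_RGB2BGR))
for n in ('scene','side'):
  print(n,np.round(np.array(camera_params(n)['cam_to_world'])[:3,3],2))
  for q in ('slab','tray','raised_edge','medallion','stand','probe','probe_grip','tip_face'):
    print(q,[(np.round(x['rect']).astype(int).tolist(),round(x['conf'],2)) for x in finder.look_for(q,n)[:4]])
E
```

```text
pics
scene [ 1.13 -0.52  0.96]
slab [([217, 359, 284, 444], 0.94), ([231, 250, 302, 297], 0.62), ([214, 230, 323, 309], 0.16)]
tray [([215, 230, 320, 308], 0.73)]
raised_edge [([231, 250, 301, 295], 0.94), ([214, 359, 282, 440], 0.64)]
medallion []
stand [([321, 201, 355, 233], 0.89)]
probe [([336, 173, 347, 202], 0.85), ([300, 143, 321, 198], 0.56)]
probe_grip [([302, 146, 318, 199], 0.93), ([338, 174, 350, 201], 0.72)]
tip_face []
side [0.01 0.7  0.8 ]
slab [([314, 184, 368, 213], 0.89), ([331, 238, 388, 269], 0.75), ([226, 231, 258, 275], 0.46)]
tray [([330, 240, 389, 269], 0.63), ([320, 237, 404, 286], 0.61)]
raised_edge [([316, 183, 363, 215], 0.94), ([328, 237, 385, 271], 0.69), ([282, 297, 319, 330], 0.23)]
medallion [([328, 235, 387, 270], 0.79), ([313, 183, 367, 212], 0.75)]
stand [([282, 295, 320, 331], 0.57)]
probe [([334, 273, 357, 342], 0.86), ([294, 260, 308, 296], 0.83), ([326, 236, 387, 271], 0.56)]
probe_grip [([292, 261, 308, 295], 0.69), ([228, 233, 256, 278], 0.59), ([331, 270, 357, 343], 0.56)]
tip_face []
```

Run:
```python
import cv2,numpy as np
a=cv2.imread('pics/a.png')[120:460,180:400];b=cv2.imread('pics/b.png')[160:360,210:430]
a=cv2.resize(a,None,fx=1.75,fy=1.75,interpolation=2);b=cv2.resize(b,None,fx=1.85,fy=1.85,interpolation=2)
H=max(a.shape[0],b.shape[0]);p=lambda x:np.vstack([x,np.zeros((H-x.shape[0],x.shape[1],3),np.uint8)])
cv2.imwrite('pics/c.png',np.hstack([p(a),p(b)]))
from h import *
for n,u,v,z in [('scene',266,273,.02),('side',358,254,.02),('scene',338,217,.05),('side',301,313,.05)]: print(n,atz(n,u,v,z).round(3))
print(tri([ray('scene',342,186),ray('side',300.5,278)]))
```

```text
scene [ 0.535 -0.144  0.02 ]
side [ 0.526 -0.133  0.02 ]
scene [0.533 0.112 0.05 ]
side [0.489 0.166 0.05 ]
(array([0.50931635, 0.14139239, 0.13178687]), [0.0015, 0.0015])
```

View pics/c.png

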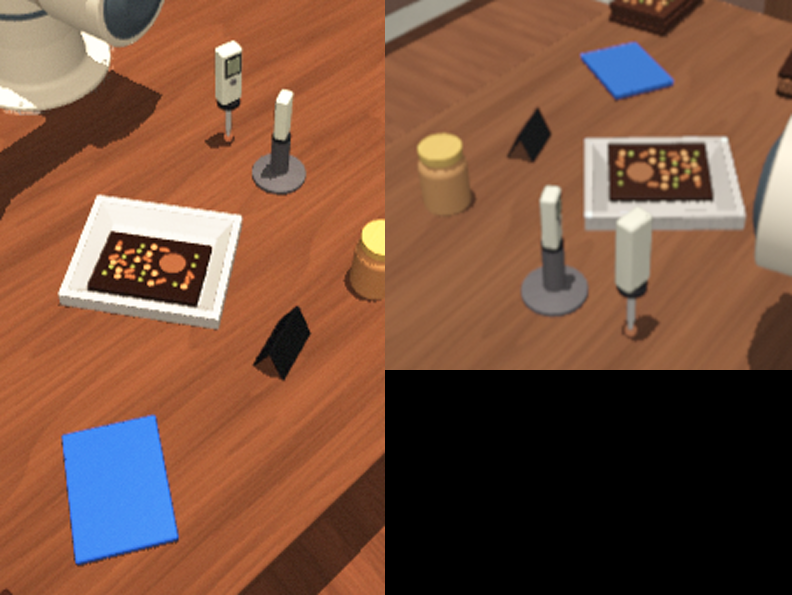

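The tray shows in both views with the slab ridden toward the scene-camera side. The probe is in its stand at scene (338,190), the larger look-alike is free-standing, and there is a blue mat. I'll work out tray corners and go above for a wrist look.

Run:
```python
from h import *
for n,L in (('scene',[(236,232.6),(317.7,242.3),(306,299),(215.4,290.3)]),('side',[(210+200/1.85,160+138/1.85),(210+353/1.85,160+140/1.85),(210+357/1.85,160+217/1.85),(210+201/1.85,160+217/1.85)])):
  for u,v in L: print(n,atz(n,u,v,.027).round(3))
print('med',tri([ray('scene',279,271),ray('side',210+255/1.85,160+172/1.85)]))
print('big',tri([ray('scene',311,165),ray('side',345,300)]))
print('sign',atz('scene',343,320,.03),'jar',atz('side',240,260,.05),'blue',atz('scene',250,400,0))
s=manip.sense();print(s['position'],s['ee_rot'],s['clock'],s['contact_force'])
print(np.array(camera_params('wrist')['T_tool_cam']).round(3),camera_params('wrist')['fx'])
```

```text
scene [ 0.376 -0.124  0.027]
scene [0.55  0.021 0.027]
scene [ 0.666 -0.122  0.027]
scene [ 0.499 -0.273  0.027]
side [ 0.67  -0.131  0.027]
side [ 0.468 -0.278  0.027]
side [ 0.371 -0.116  0.027]
side [0.549 0.021 0.027]
med (array([ 0.55174131, -0.11662091,  0.02162131]), [0.0013, 0.0013])
big (array([0.38775546, 0.13675857, 0.13038899]), [0.0021, 0.0021])
sign [ 0.7695926  -0.09666079  0.03      ] jar [0.74675532 0.11577812 0.05      ] blue [ 0.76665885 -0.36878847  0.        ]
[ 0.20062706 -0.59190531  0.2312678 ] [[ 3.20981556e-01 -9.47085445e-01 -1.22594106e-05]
 [-9.47085444e-01 -3.20981556e-01  5.63976801e-05]
 [-5.73484667e-05 -6.49190573e-06 -9.99999998e-01]] 0.9 [ 0.28494178  0.30428156 -0.39745984]
[[ 1.     0.     0.001  0.001]
 [-0.001  0.965  0.263 -0.066]
 [-0.001 -0.263  0.965 -0.143]
 [ 0.     0.     0.     1.   ]] 371.64829954431775
```

Request:
drive_tool([
  {"translation": [0.022, 0.028, 0.002], "roll": 0.025, "fingers": 0.0},
  {"translation": [0.022, 0.028, 0.002], "roll": 0.025, "fingers": 0.0},
  {"translation": [0.022, 0.028, 0.002], "roll": 0.025, "fingers": 0.0},
  {"translation": [0.022, 0.028, 0.002], "roll": 0.025, "fingers": 0.0},
  {"translation": [0.022, 0.028, 0.002], "roll": 0.025, "fingers": 0.0},
  {"translation": [0.022, 0.028, 0.002], "roll": 0.025, "fingers": 0.0},
  {"translation": [0.022, 0.028, 0.002], "roll": 0.025, "fingers": 0.0},
  {"translation": [0.022, 0.028, 0.002], "roll": 0.025, "fingers": 0.0},
])

```text
clock: 1.57
position: [0.3776, -0.3637, 0.2472]
ee_rot: [[0.502, -0.865, 0.0], [-0.865, -0.502, -0.003], [0.003, 0.001, -1.0]]
contact_force: [1.4, -0.6, 0.8]
finger_gap: 0.001
```

Request:
drive_tool([
  {"translation": [0.022, 0.028, -0.002], "roll": 0.025, "fingers": 0.0},
  {"translation": [0.022, 0.028, -0.002], "roll": 0.025, "fingers": 0.0},
  {"translation": [0.022, 0.028, -0.002], "roll": 0.025, "fingers": 0.0},
  {"translation": [0.022, 0.028, -0.002], "roll": 0.025, "fingers": 0.0},
  {"translation": [0.022, 0.028, -0.002], "roll": 0.025, "fingers": 0.0},
  {"translation": [0.022, 0.028, -0.002], "roll": 0.025, "fingers": 0.0},
  {"translation": [0.022, 0.028, -0.002], "roll": 0.025, "fingers": 0.0},
  {"translation": [0.0, 0.0, 0.0], "roll": 0.0, "fingers": 0.0},
])

```text
clock: 2.23
position: [0.5411, -0.1523, 0.2348]
ee_rot: [[0.655, -0.756, 0.006], [-0.756, -0.655, -0.004], [0.007, -0.002, -1.0]]
contact_force: [-1.4, 0.3, -0.8]
finger_gap: -0.003
```

Run:
```python
from h import *
s=manip.sense();shot('wrist','w1.png');print(s['position'],s['ee_rot'].round(3) if hasattr(s['ee_rot'],'round') else s['ee_rot'],s['clock'],s['finger_gap'],s['contact_force'])
for q in ('slab','tray','medallion','probe','stand'):
    print(q,[(np.round(x['rect']).astype(int).tolist(),round(x['conf'],2)) for x in finder.look_for(q,'wrist')[:3]])
```

```text
[ 0.54105883 -0.15232948  0.23483875] [[ 0.655 -0.756  0.006]
 [-0.756 -0.655 -0.004]
 [ 0.007 -0.002 -1.   ]] 2.2333 -0.002528845664855545 [-1.41038161  0.29523024 -0.7757924 ]
slab [([253, 121, 379, 290], 0.91), ([196, 86, 398, 319], 0.68), ([524, 128, 636, 262], 0.61)]
tray [([196, 86, 400, 322], 0.75), ([0, 20, 77, 64], 0.66), ([256, 126, 378, 290], 0.21)]
medallion [([252, 122, 380, 288], 0.85), ([525, 129, 633, 259], 0.62)]
probe [([0, 135, 68, 178], 0.78), ([1, 19, 76, 64], 0.6)]
stand [([64, 26, 147, 103], 0.97)]
```

View pics/w1.png

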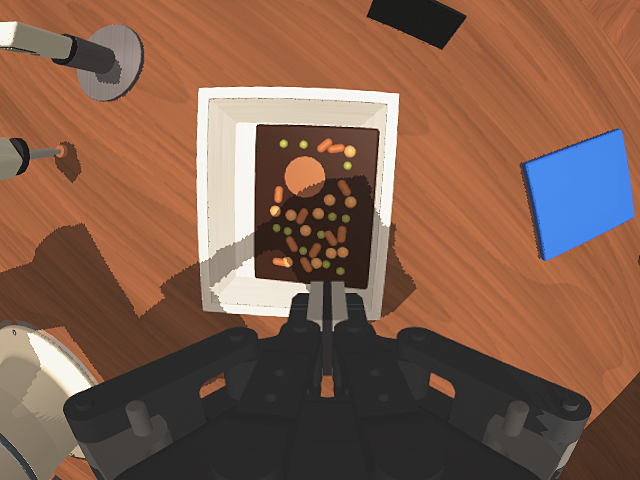

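Wrist view: slab at px x 255–379, y 124–289, raised edge on the right side (blue mat side), bright floor strip on the left; medallion at (305,176); stand upper left (105,62). Shut fingertips are about 16 mm thick.

Run:
```python
from h import *
s=manip.sense()
for u,v in [(199,88),(399,94),(380,321),(203,312)]: print('rim',atz('wrist',u,v,.027,s).round(4))
P={k:atz('wrist',u,v,z,s) for k,u,v,z in [('ra',379,129,.033),('rb',367,289,.033),('la',257,125,.015),('lb',255,279,.015)]}
for k in P: print(k,P[k].round(4))
d=P['ra']-P['rb'];print('edge len',np.linalg.norm(d),'ang',np.degrees(np.arctan2(d[1],d[0])),'mid',(P['ra']+P['rb'])/2)
d=P['la']-P['lb'];print(np.linalg.norm(d),np.degrees(np.arctan2(d[1],d[0])))
print('med',atz('wrist',305,176,.025,s), 'stand',atz('wrist',110,62,.0,s))
```

```text
rim [0.5506 0.0123 0.027 ]
rim [ 0.6675 -0.139   0.027 ]
rim [ 0.4838 -0.2819  0.027 ]
rim [ 0.3657 -0.1303  0.027 ]
ra [ 0.6284 -0.1464  0.033 ]
rb [ 0.5037 -0.2433  0.033 ]
la [ 0.5568 -0.0551  0.015 ]
lb [ 0.4308 -0.1522  0.015 ]
edge len 0.15783232210419673 ang 37.84236442301694 mid [ 0.56605019 -0.19485667  0.033     ]
0.15910427126165877 37.60554175265079
med [ 0.54930139 -0.12351238  0.025     ] stand [ 5.08998025e-01  1.35323723e-01 -5.55111512e-17]
```

Request:
drive_tool([
  {"translation": [0.004, -0.007, -0.032], "roll": -0.01, "fingers": 0.0},
  {"translation": [0.004, -0.007, -0.032], "roll": -0.01, "fingers": 0.0},
  {"translation": [0.004, -0.007, -0.032], "roll": -0.01, "fingers": 0.0},
  {"translation": [0.004, -0.007, -0.032], "roll": -0.01, "fingers": 0.0},
  {"translation": [0.004, -0.007, -0.032], "roll": -0.01, "fingers": 0.0},
  {"translation": [0.002, -0.003, -0.025], "roll": 0, "fingers": 0.0},
  {"translation": [0, 0, 0], "roll": 0, "fingers": 0.0},
])

```text
clock: 3.12
position: [0.5584, -0.2057, 0.0474]
ee_rot: [[0.599, -0.8, 0.014], [-0.8, -0.6, -0.011], [0.018, -0.005, -1.0]]
contact_force: [-1.4, 0.9, -1.3]
finger_gap: 0.002
```

Run:
```python
from h import *
s=manip.sense();im=shot('wrist');a=shot('scene');b=shot('side')
x=np.hstack([cv2.resize(im[120:440,200:520],(400,400)),cv2.resize(b[210:310,300:420],(400,333))if 0 else cv2.resize(b[215:305,310:400],(400,400))])
cv2.imwrite('pics/w2.png',cv2.cvtColor(x,cv2.COLOR_RGB2BGR));print(s['position'],s['clock'],s['contact_force'])
```

```text
[ 0.55835702 -0.20571471  0.04737419] 3.1167 [-1.38288463  0.9302786  -1.2665125 ]
```

View pics/w2.png

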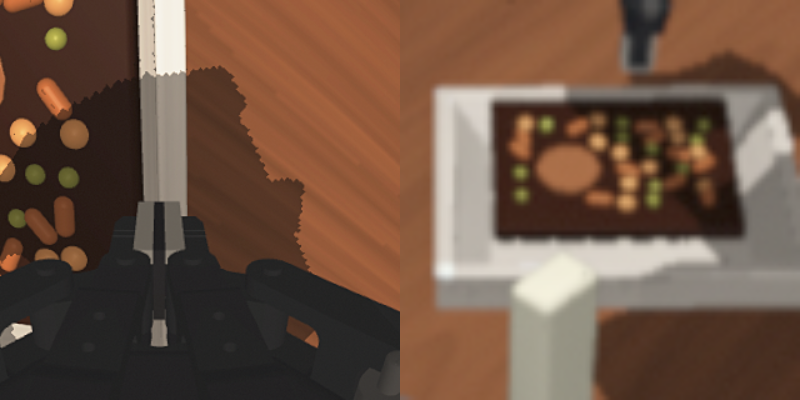

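Request:
drive_tool([
  {"translation": [0.002, 0.017, -0.002], "roll": 0, "fingers": 0.0},
  {"translation": [0, 0, -0.002], "roll": 0, "fingers": 0.0},
  {"translation": [0, 0, -0.002], "roll": 0, "fingers": 0.0},
])

```text
clock: 3.52
position: [0.5652, -0.1899, 0.053]
ee_rot: [[0.599, -0.8, 0.028], [-0.8, -0.6, -0.017], [0.031, -0.012, -0.999]]
contact_force: [0.2, 0.3, 0.4]
finger_gap: 0.003
```

Run:
```python
from h import *
s=manip.sense();im=shot('wrist')
cv2.imwrite('pics/w3.png',cv2.cvtColor(cv2.resize(im[120:360,200:440],(480,480)),cv2.COLOR_RGB2BGR));print(s['position'],s['clock'],s['contact_force'])
```

```text
[ 0.56518262 -0.18987132  0.05301429] 3.5167 [0.18550471 0.32844051 0.43147886]
```

View pics/w3.png

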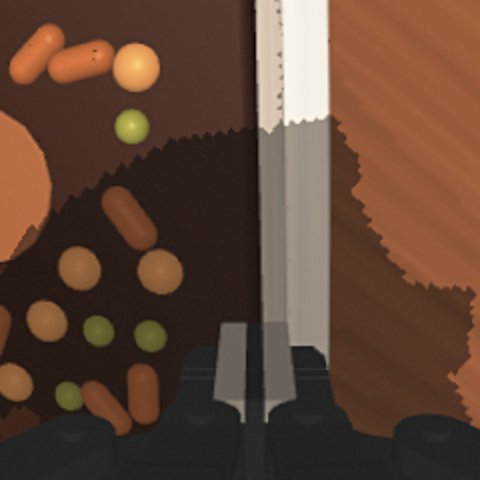

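Request:
drive_tool([
  {"translation": [-0.005, 0.006, -0.003], "roll": 0, "fingers": 0.0},
  {"translation": [0, 0, -0.004], "roll": 0, "fingers": 0.0},
  {"translation": [0, 0, -0.004], "roll": 0, "fingers": 0.0},
  {"translation": [0, 0, 0], "roll": 0, "fingers": 0.0},
])

```text
clock: 3.9
position: [0.5605, -0.184, 0.0438]
ee_rot: [[0.599, -0.8, 0.032], [-0.8, -0.6, -0.019], [0.034, -0.014, -0.999]]
contact_force: [-0.7, 0.1, -0.6]
finger_gap: -0.001
```

Request:
drive_tool([
  {"translation": [0.001, -0.002, -0.004], "roll": 0, "fingers": 0.0},
  {"translation": [0, 0, -0.003], "roll": 0, "fingers": 0.0},
  {"translation": [0, 0, -0.002], "roll": 0, "fingers": 0.0},
])

```text
clock: 4.15
position: [0.5617, -0.1866, 0.034]
ee_rot: [[0.599, -0.8, 0.032], [-0.8, -0.6, -0.019], [0.034, -0.014, -0.999]]
contact_force: [-0.4, 0.3, -0.5]
finger_gap: -0.0
```

Request:
drive_tool([
  {"translation": [0, 0, -0.001], "roll": 0, "fingers": 0.0},
  {"translation": [-0.0006, 0.0008, -0.001], "roll": 0, "fingers": 0.0},
])

```text
clock: 4.32
position: [0.5611, -0.1861, 0.0313]
ee_rot: [[0.599, -0.8, 0.031], [-0.8, -0.599, -0.019], [0.034, -0.014, -0.999]]
contact_force: [-1.1, 0.9, 6.2]
finger_gap: 0.004
```

Request:
drive_tool([
  {"translation": [-0.0009, 0.0012, -0.0015], "roll": 0, "fingers": 0.0},
  {"translation": [-0.0009, 0.0012, -0.0015], "roll": 0, "fingers": 0.0},
])

```text
clock: 4.48
position: [0.5596, -0.1838, 0.0285]
ee_rot: [[0.598, -0.8, 0.032], [-0.8, -0.599, -0.019], [0.035, -0.014, -0.999]]
contact_force: [-0.5, 1.4, 3.4]
finger_gap: 0.001
```

Request:
drive_tool([
  {"translation": [-0.001, 0.0013, -0.0015], "roll": 0, "fingers": 0.0},
  {"translation": [-0.001, 0.0013, -0.0015], "roll": 0, "fingers": 0.0},
  {"translation": [-0.001, 0.0013, -0.0015], "roll": 0, "fingers": 0.0},
])

```text
clock: 4.73
position: [0.5567, -0.1798, 0.0238]
ee_rot: [[0.598, -0.801, 0.033], [-0.8, -0.599, -0.02], [0.035, -0.015, -0.999]]
contact_force: [0.4, 0.4, -0.0]
finger_gap: 0.003
```

Request:
drive_tool([
  {"translation": [-0.001, 0.0013, -0.0015], "roll": 0, "fingers": 0.0},
  {"translation": [-0.001, 0.0013, -0.0015], "roll": 0, "fingers": 0.0},
  {"translation": [-0.001, 0.0013, -0.0015], "roll": 0, "fingers": 0.0},
])

```text
clock: 4.98
position: [0.5533, -0.1755, 0.0187]
ee_rot: [[0.598, -0.8, 0.033], [-0.8, -0.599, -0.02], [0.035, -0.015, -0.999]]
contact_force: [0.6, -0.1, 1.2]
finger_gap: -0.002
```

Request:
drive_tool([
  {"translation": [-0.001, 0.0013, -0.0013], "roll": 0, "fingers": 0.0},
  {"translation": [-0.001, 0.0013, -0.0013], "roll": 0, "fingers": 0.0},
])

```text
clock: 5.15
position: [0.551, -0.1725, 0.0157]
ee_rot: [[0.599, -0.8, 0.033], [-0.8, -0.599, -0.019], [0.035, -0.014, -0.999]]
contact_force: [0.1, -0.8, 1.5]
finger_gap: -0.0
```

Request:
drive_tool([
  {"translation": [-0.001, 0.0012, -0.0012], "roll": 0, "fingers": 0.0},
])

```text
clock: 5.23
position: [0.5507, -0.1719, 0.0149]
ee_rot: [[0.599, -0.8, 0.034], [-0.8, -0.599, -0.021], [0.037, -0.015, -0.999]]
contact_force: [-6.7, -12.8, 33.7]
finger_gap: 0.0
```

Run:
```python
from h import *
s=manip.sense();im=shot('wrist')
cv2.imwrite('pics/w4.png',cv2.cvtColor(cv2.resize(im[60:380,160:480],(480,480)),cv2.COLOR_RGB2BGR));print(s['position'],s['clock'],s['contact_force'])
```

```text
[ 0.55067833 -0.1718538   0.01490921] 5.2333 [ -6.71999515 -12.76924385  33.73779272]
```

View pics/w4.png

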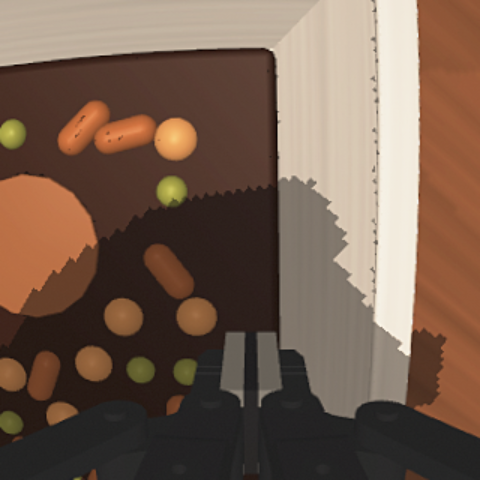

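Request:
drive_tool([
  {"translation": [0, 0, 0.006], "roll": 0, "fingers": 0.0},
  {"translation": [0, 0, 0.02], "roll": 0, "fingers": 0.0},
  {"translation": [0, 0, 0.035], "roll": 0, "fingers": 0.0},
  {"translation": [0, 0, 0.04], "roll": 0, "fingers": 0.0},
  {"translation": [0, 0.01, 0.04], "roll": 0, "fingers": 0.0},
  {"translation": [0, 0.02, 0.04], "roll": 0, "fingers": 0.0},
  {"translation": [0, 0.02, 0.04], "roll": 0, "fingers": 0.0},
  {"translation": [0, 0, 0], "roll": 0, "fingers": 0.0},
])

```text
clock: 5.95
position: [0.5465, -0.1226, 0.2367]
ee_rot: [[0.597, -0.802, 0.029], [-0.802, -0.598, -0.018], [0.032, -0.013, -0.999]]
contact_force: [1.0, 0.0, 1.1]
finger_gap: 0.003
```

Run:
```python
from h import *
s=manip.sense();im=shot('wrist')
cv2.imwrite('pics/w5.png',cv2.cvtColor(im,cv2.COLOR_RGB2BGR));print(s['position'],np.array(s['ee_rot']).round(3),s['clock'],s['contact_force'],s['joint_positions'])
for q in ('slab','medallion','probe','stand','probe_grip'):
    print(q,[(np.round(x['rect']).astype(int).tolist(),round(x['conf'],2)) for x in finder.look_for(q,'wrist')[:3]])
```

```text
[ 0.54647708 -0.12259787  0.23669918] [[ 0.597 -0.802  0.029]
 [-0.802 -0.598 -0.018]
 [ 0.032 -0.013 -0.999]] 5.95 [0.97400897 0.00517602 1.06723062] [-18.49015022  21.86990657  87.48761837  -0.4691918   68.72038796
  34.9840152 ]
slab [([529, 126, 634, 267], 0.88), ([249, 151, 370, 302], 0.85)]
medallion [([245, 152, 370, 303], 0.87), ([528, 128, 635, 261], 0.84), ([0, 69, 80, 105], 0.2)]
probe [([0, 67, 76, 108], 0.93), ([0, 182, 74, 232], 0.78)]
stand [([249, 146, 371, 308], 0.7), ([69, 60, 145, 138], 0.57), ([1, 69, 79, 107], 0.21)]
probe_grip [([0, 181, 73, 232], 0.65), ([0, 68, 81, 106], 0.59)]
```

View pics/w5.png

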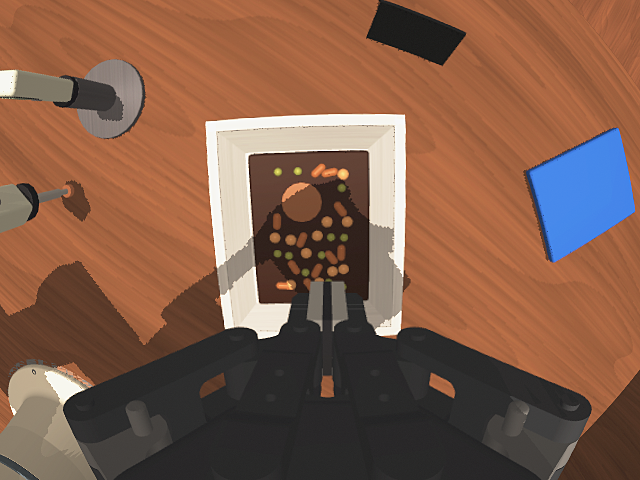

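Slab now lies centred and flat (px 249–369 × 152–303 within tray 208–404), medallion at (301,202), stand foot centre (111,99). On to the thermometer.

Request:
drive_tool([
  {"translation": [-0.006, 0.03, 0.01], "roll": 0, "fingers": 0.0},
  {"translation": [-0.006, 0.035, 0.01], "roll": 0, "fingers": 0.03},
  {"translation": [-0.006, 0.035, 0.01], "roll": 0, "fingers": 0.06},
  {"translation": [-0.006, 0.035, 0.01], "roll": 0, "fingers": 0.06},
  {"translation": [-0.006, 0.03, 0.005], "roll": 0, "fingers": 0.06},
  {"translation": [-0.004, 0.02, 0], "roll": 0, "fingers": 0.06},
  {"translation": [0, 0.01, 0], "roll": 0, "fingers": 0.06},
  {"translation": [0, 0, 0], "roll": 0, "fingers": 0.06},
])

```text
clock: 6.92
position: [0.5043, 0.0742, 0.2651]
ee_rot: [[0.589, -0.808, 0.001], [-0.808, -0.589, -0.013], [0.011, 0.007, -1.0]]
contact_force: [-0.2, -0.9, 0.3]
finger_gap: 0.705
```

Run:
```python
from h import *
s=manip.sense();im=shot('wrist')
b=cv2.imread('pics/b.png')[250:340,270:340];a=cv2.imread('pics/a.png')[165:240,310:370]
cv2.imwrite('pics/w6.png',np.hstack([cv2.cvtColor(im,cv2.COLOR_RGB2BGR)[:,80:520],cv2.resize(np.vstack([cv2.resize(b,(300,240),interpolation=2),cv2.resize(a,(300,240),interpolation=2)]),(300,480))]));print(s['position'],np.array(s['ee_rot']).round(3),s['clock'])
for q in ('probe','stand','probe_grip'):
    print(q,[(np.round(x['rect']).astype(int).tolist(),round(x['conf'],2)) for x in finder.look_for(q,'wrist')[:3]])
```

```text
[0.50434842 0.07415847 0.26510109] [[ 0.589 -0.808  0.001]
 [-0.808 -0.589 -0.013]
 [ 0.011  0.007 -1.   ]] 6.9167
probe [([225, 146, 284, 192], 0.83)]
stand [([237, 117, 320, 199], 0.93), ([419, 217, 515, 340], 0.47)]
probe_grip [([226, 144, 284, 189], 0.97), ([137, 240, 229, 340], 0.94)]
```

View pics/w6.png

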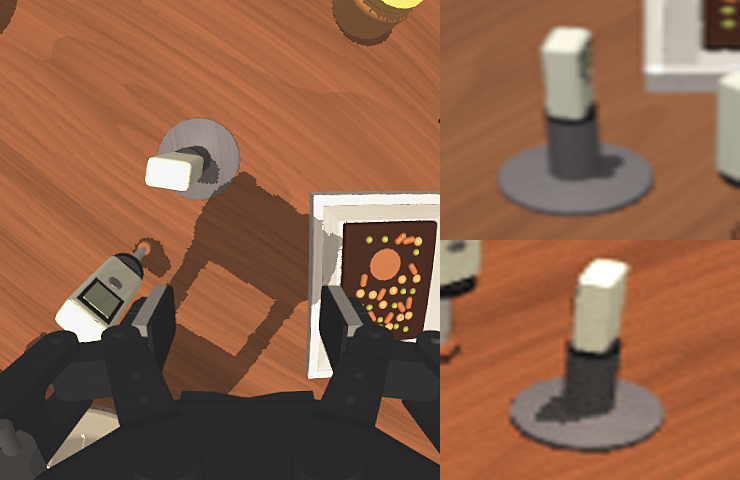

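Display shows the probe's handle top near px (250,172) with its long side across the image, foot centre (279,158); the large look-alike is at lower left (avoid).

Run:
```python
from h import *
s=manip.sense();im=shot('wrist')
c=im[140:205,215:300].astype(int)
cv2.imwrite('pics/w7.png',cv2.resize(im[140:205,215:300],(680,520),interpolation=cv2.INTER_CUBIC)[:,:,::-1])
p=lambda u,v,z:atz('wrist',u,v,z,s).round(4)
print('foot',p(279,158,.003)); 
m=((c.min(2)>200)).astype(np.uint8)
cnt=max(cv2.findContours(m,0,2)[0],key=cv2.contourArea);print(cv2.contourArea(cnt))
q=cv2.approxPolyDP(cnt,2,True)[:,0]+[215,140];print(q.tolist())
w=np.array([p(u,v,.173)[:2] for u,v in cnt[:,0]+[215,140]],np.float32)
r=cv2.minAreaRect(w*1000);print(r)
for n,u,v in(('scene',342,186),): pass
print('side rim', tri([ray('scene',342.5,189),ray('side',300.5,278)]))
```

```text
foot [0.5125 0.1366 0.003 ]
1117.5
[[225, 158], [222, 172], [224, 183], [253, 188], [263, 186], [264, 162], [237, 157]]
((510.97003173828125, 140.0599822998047), (18.425199508666992, 28.219194412231445), 26.564802169799805)
side rim (array([0.51400623, 0.13768512, 0.12651123]), [0.0026, 0.0026])
```

View pics/w7.png

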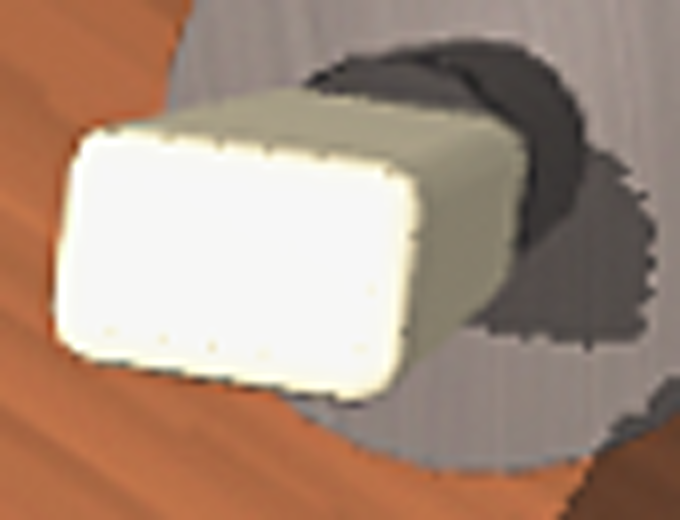

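Run:
```python
from h import *
s=manip.sense()
Q=np.array([atz('wrist',85/8+215 if 0 else u/8+215,v/8+140,.173,s) for u,v in [(80,125),(418,170),(395,398),(57,345)]])
print(Q.round(4),Q.mean(0))
for i in range(4):
    d=Q[(i+1)%4]-Q[i];print(np.linalg.norm(d).round(4),np.degrees(np.arctan2(d[1],d[0])).round(1))
R=np.array(s['ee_rot']);print('tool x ang',np.degrees(np.arctan2(R[1,0],R[0,0])),s['position'],R[:,2])
```

```text
[[0.5132 0.1561 0.173 ]
 [0.5258 0.1312 0.173 ]
 [0.5096 0.1223 0.173 ]
 [0.4972 0.1478 0.173 ]] [0.51142728 0.13936336 0.173     ]
0.0279 -63.3
0.0185 -151.3
0.0284 115.9
0.018 27.4
tool x ang -54.05123678199004 [0.50491079 0.07162109 0.26552682] [ 0.00147934 -0.01374644 -0.99990442]
```

Request:
drive_tool([
  {"translation": [0.001, 0.02, 0], "roll": -0.04, "fingers": 0.06},
  {"translation": [0.001, 0.02, 0], "roll": -0.04, "fingers": 0.06},
  {"translation": [0.001, 0.016, 0], "roll": -0.04, "fingers": 0.06},
  {"translation": [0.001, 0.008, 0], "roll": -0.04, "fingers": 0.06},
  {"translation": [0.001, 0.003, 0], "roll": 0, "fingers": 0.06},
  {"translation": [0, 0, 0], "roll": 0, "fingers": 0.06},
])

```text
clock: 7.67
position: [0.512, 0.1345, 0.2646]
ee_rot: [[0.437, -0.9, -0.002], [-0.9, -0.437, -0.015], [0.012, 0.008, -1.0]]
contact_force: [0.5, -0.5, 0.4]
finger_gap: 0.7
```

Request:
drive_tool([
  {"translation": [0, 0.004, -0.015], "roll": 0, "fingers": 0.06},
  {"translation": [0, 0, -0.02], "roll": 0, "fingers": 0.06},
  {"translation": [0, 0, -0.02], "roll": 0, "fingers": 0.06},
  {"translation": [0, 0, -0.015], "roll": 0, "fingers": 0.06},
  {"translation": [0, 0, -0.01], "roll": 0, "fingers": 0.06},
  {"translation": [0, 0, 0], "roll": 0, "fingers": 0.06},
])

```text
clock: 8.17
position: [0.5139, 0.1324, 0.1822]
ee_rot: [[0.44, -0.898, 0.001], [-0.898, -0.44, -0.016], [0.015, 0.006, -1.0]]
contact_force: [-0.6, -0.4, -0.1]
finger_gap: 0.701
```

Run:
```python
from h import *
s=manip.sense();im=shot('wrist')
cv2.imwrite('pics/w8.png',im[120:440,160:480][:,:,::-1]);print(s['position'],np.array(s['ee_rot']).round(3),s['clock'],s['contact_force'])
```

```text
[0.513856   0.13242499 0.18223321] [[ 0.44  -0.898  0.001]
 [-0.898 -0.44  -0.016]
 [ 0.015  0.006 -1.   ]] 8.1667 [-0.58955925 -0.43807321 -0.12392792]
```

View pics/w8.png

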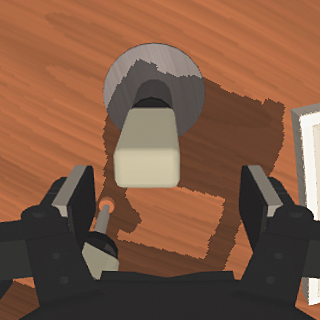

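Run:
```python
from h import *
s=manip.sense()
Q=np.array([atz('wrist',u+160,v+120,.173,s) for u,v in [(116,149),(178,150),(180,187),(114,186)]])
print(Q.round(4),Q.mean(0).round(4),np.linalg.norm(Q[1]-Q[0]),np.linalg.norm(Q[2]-Q[1]))
d=Q[1]-Q[0]+Q[2]-Q[3];print(np.degrees(np.arctan2(d[1],d[0])))
```

```text
[[0.514  0.1563 0.173 ]
 [0.5255 0.1316 0.173 ]
 [0.5098 0.1226 0.173 ]
 [0.497  0.1499 0.173 ]] [0.5116 0.1401 0.173 ] 0.027243535451769444 0.018099691214072934
-64.92668726241635
```

Request:
drive_tool([
  {"translation": [-0.002, 0.008, 0], "roll": 0, "fingers": 0.06},
  {"translation": [0, 0, -0.012], "roll": 0, "fingers": 0.06},
  {"translation": [0, 0, -0.016], "roll": 0, "fingers": 0.06},
  {"translation": [0, 0, -0.016], "roll": 0, "fingers": 0.06},
  {"translation": [0, 0, -0.01], "roll": 0, "fingers": 0.06},
  {"translation": [0, 0, 0], "roll": 0, "fingers": 0.06},
])

```text
clock: 8.72
position: [0.5155, 0.1411, 0.1329]
ee_rot: [[0.44, -0.898, 0.011], [-0.898, -0.44, -0.014], [0.017, -0.004, -1.0]]
contact_force: [-0.5, -0.4, -0.0]
finger_gap: 0.705
```

Request:
drive_tool([
  {"translation": [-0.003, -0.001, -0.006], "roll": 0, "fingers": 0.06},
  {"translation": [-0.001, 0, -0.002], "roll": 0, "fingers": 0.06},
  {"translation": [0, 0, 0], "roll": 0, "fingers": 0.06},
])

```text
clock: 8.97
position: [0.512, 0.1404, 0.1261]
ee_rot: [[0.44, -0.898, 0.013], [-0.898, -0.441, -0.014], [0.018, -0.006, -1.0]]
contact_force: [0.1, 0.5, -0.1]
finger_gap: 0.706
```

Request:
drive_tool([
  {"translation": [0, 0, 0], "roll": 0, "fingers": 0.045},
  {"translation": [0, 0, 0], "roll": 0, "fingers": 0.035},
  {"translation": [0, 0, 0], "roll": 0, "fingers": 0.025},
  {"translation": [0, 0, 0], "roll": 0, "fingers": 0.02},
  {"translation": [0, 0, 0], "roll": 0, "fingers": 0.02},
  {"translation": [0, 0, 0], "roll": 0, "fingers": 0.02},
], force=35)

```text
clock: 9.47
position: [0.5129, 0.1406, 0.1281]
ee_rot: [[0.44, -0.898, 0.016], [-0.898, -0.441, -0.013], [0.019, -0.009, -1.0]]
contact_force: [-1.1, -0.7, -0.8]
finger_gap: 0.345
```

Request:
drive_tool([
  {"translation": [0, 0, 0.006], "roll": 0, "fingers": 0.02},
  {"translation": [0, 0, 0.012], "roll": 0, "fingers": 0.02},
  {"translation": [0, 0, 0.015], "roll": 0, "fingers": 0.02},
  {"translation": [0, 0, 0.015], "roll": 0, "fingers": 0.02},
  {"translation": [0, 0, 0.015], "roll": 0, "fingers": 0.02},
  {"translation": [0, 0, 0.015], "roll": 0, "fingers": 0.02},
  {"translation": [0, 0, 0.015], "roll": 0, "fingers": 0.02},
  {"translation": [0, 0, 0.012], "roll": 0, "fingers": 0.02},
])

```text
clock: 10.13
position: [0.5105, 0.1402, 0.2378]
ee_rot: [[0.44, -0.898, 0.01], [-0.898, -0.441, -0.014], [0.017, -0.003, -1.0]]
contact_force: [0.2, -0.3, -1.0]
finger_gap: 0.345
```

Request:
drive_tool([
  {"translation": [0, 0, 0.01], "roll": 0, "fingers": 0.02},
  {"translation": [0, 0, 0.005], "roll": 0, "fingers": 0.02},
  {"translation": [0, 0, 0], "roll": 0, "fingers": 0.02},
])

```text
clock: 10.38
position: [0.5113, 0.1403, 0.2573]
ee_rot: [[0.44, -0.898, 0.015], [-0.898, -0.441, -0.013], [0.019, -0.007, -1.0]]
contact_force: [-0.2, -0.5, -1.3]
finger_gap: 0.349
```

```bash
cat > med.py <<'E'
from h import *
def med(im,box):
    x0,y0,x1,y1=box;h=cv2.cvtColor(im[y0:y1,x0:x1],cv2.COLOR_RGB2HSV).astype(int)
    m=((h[...,1]>90)&(h[...,2]>90)&(h[...,0]<25)).astype(np.uint8)
    m=cv2.morphologyEx(m,cv2.MORPH_OPEN,np.ones((3,3)))
    c=max(cv2.findContours(m,0,1)[0],key=cv2.contourArea);M=cv2.moments(c)
    return M['m10']/M['m00']+x0,M['m01']/M['m00']+y0,cv2.contourArea(c),cv2.boundingRect(c)
E
python3 - <<'E'
from med import *
s5=dict(position=[.54647708,-.12259787,.23669918],ee_rot=np.array([[.597,-.802,.029],[-.802,-.598,-.018],[.032,-.013,-.999]]))
im=cv2.imread('pics/w5.png')[:,:,::-1].copy()
print(atz('wrist',301.5,202,.017,s5))
for u,v in [(206,122),(405,115),(398,334)]: print('rim',atz('wrist',u,v,.027,s5).round(4))
s6=dict(position=[.50434842,.07415847,.26510109],ee_rot=np.array([[.589,-.808,.001],[-.808,-.589,-.013],[.011,.007,-1]]))
print('w6',atz('wrist',465,264,.017,s6))
a=shot('scene','a2.png');b=shot('side','b2.png')
for n,i,bx in (('scene',a,(262,250,300,290)),('side',b,(332,235,365,268))):
    r=med(i,bx);print(n,r,atz(n,r[0],r[1],.017))
cv2.imwrite('pics/c2.png',np.hstack([cv2.resize(a[150:310,210:360],(400,427),interpolation=2),cv2.resize(b[180:330,250:400],(400,427),interpolation=2)])[:,:,::-1])
E
```

```text
[ 0.5420752  -0.10444291  0.017     ]
rim [0.553  0.0178 0.027 ]
rim [ 0.6711 -0.1325  0.027 ]
rim [ 0.4881 -0.2734  0.027 ]
w6 [ 0.54239847 -0.10375691  0.017     ]
scene (279.9738095238095, 266.73571428571427, 140.0, (11, 11, 15, 13)) [ 0.54090219 -0.10327508  0.017     ]
side (350.84892787524365, 257.0404483430799, 342.0, (2, 12, 31, 21)) [ 0.53656993 -0.11248094  0.017     ]
```

View pics/c2.png

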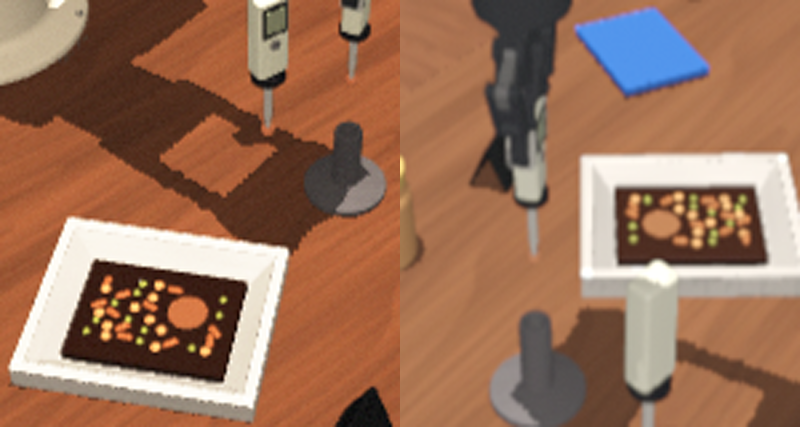

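Both views: probe held clear of the stand (tip at scene px ≈(342,179), side ≈(300,270)), slab flat and centred, other things in place.

Run:
```python
from h import *
print(tri([ray('scene',342,178.8),ray('side',299.9,269.9)]))
print(atz('side',347.9,258.7,.017))
```

```text
(array([0.50864567, 0.14150004, 0.15688753]), [0.0005, 0.0005])
[ 0.53898093 -0.10118805  0.017     ]
```

Request:
drive_tool([
  {"translation": [0.002, -0.02, 0], "roll": 0, "fingers": 0.02},
  {"translation": [0.003, -0.025, 0], "roll": 0, "fingers": 0.02},
  {"translation": [0.003, -0.03, 0], "roll": 0, "fingers": 0.02},
  {"translation": [0.004, -0.03, 0], "roll": 0, "fingers": 0.02},
  {"translation": [0.004, -0.03, 0], "roll": 0, "fingers": 0.02},
  {"translation": [0.004, -0.03, -0.005], "roll": 0, "fingers": 0.02},
  {"translation": [0.004, -0.03, -0.01], "roll": 0, "fingers": 0.02},
  {"translation": [0.004, -0.025, -0.01], "roll": 0, "fingers": 0.02},
])

```text
clock: 11.15
position: [0.536, -0.0842, 0.2256]
ee_rot: [[0.448, -0.894, 0.007], [-0.894, -0.448, -0.012], [0.014, -0.001, -1.0]]
contact_force: [0.7, 0.6, -1.1]
finger_gap: 0.35
```

Request:
drive_tool([
  {"translation": [0.002, -0.012, -0.01], "roll": 0, "fingers": 0.02},
  {"translation": [0, -0.005, -0.01], "roll": 0, "fingers": 0.02},
  {"translation": [0, 0, 0], "roll": 0, "fingers": 0.02},
  {"translation": [0, 0, 0], "roll": 0, "fingers": 0.02},
])

```text
clock: 11.48
position: [0.5362, -0.1052, 0.1996]
ee_rot: [[0.443, -0.897, -0.0], [-0.896, -0.443, -0.01], [0.009, 0.005, -1.0]]
contact_force: [-0.0, 0.6, -0.4]
finger_gap: 0.351
```

Request:
drive_tool([
  {"translation": [0.006, 0.0, -0.008], "roll": 0, "fingers": 0.02},
  {"translation": [0, 0, -0.012], "roll": 0, "fingers": 0.02},
  {"translation": [0, 0, -0.012], "roll": 0, "fingers": 0.02},
  {"translation": [0, 0, -0.012], "roll": 0, "fingers": 0.02},
  {"translation": [0, 0, -0.006], "roll": 0, "fingers": 0.02},
  {"translation": [0, 0, 0], "roll": 0, "fingers": 0.02},
  {"translation": [0, 0, 0], "roll": 0, "fingers": 0.02},
])

```text
clock: 12.07
position: [0.545, -0.0972, 0.1479]
ee_rot: [[0.45, -0.893, 0.003], [-0.893, -0.45, -0.01], [0.01, 0.002, -1.0]]
contact_force: [-0.6, 0.5, -0.7]
finger_gap: 0.341
```

Run:
```python
from h import *
a=shot('scene');b=shot('side');s=manip.sense();w=shot('wrist')
print(s['position'],s['clock'],np.array(s['ee_rot']).round(3))
cv2.imwrite('pics/d.png',np.hstack([cv2.resize(a[215:295,245:305],(360,480),interpolation=2),cv2.resize(b[205:275,325:385],(411,480),interpolation=2)])[:,:,::-1])
cv2.imwrite('pics/dw.png',w[:,:,::-1])
```

```text
[ 0.54514213 -0.09761358  0.14834063] 12.1667 [[ 0.45  -0.893  0.004]
 [-0.893 -0.45  -0.01 ]
 [ 0.011  0.001 -1.   ]]
```

View pics/d.png

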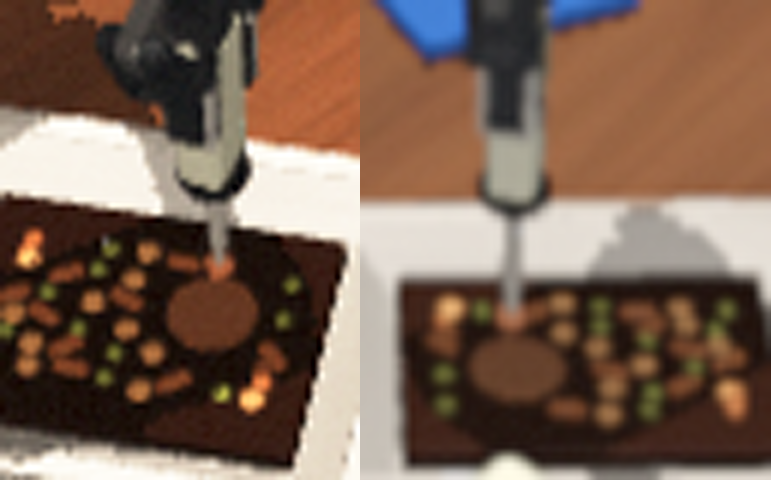

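Run:
```python
from h import *
t=tri([ray('scene',281.5,261.5),ray('side',347.2,252.9)]);m=tri([ray('scene',280.2,267.5),ray('side',348.1,258.8)])
print(t,m,t[0]-m[0]); print(atz('scene',280.2,267.5,.017),atz('side',348.1,258.8,.017))
print(manip.sense()['position'])
```

```text
(array([ 0.54219947, -0.09933942,  0.03749463]), [0.0011, 0.0011]) (array([ 0.54074399, -0.10355029,  0.01404205]), [0.0008, 0.0008]) [0.00145549 0.00421087 0.02345258]
[ 0.54323682 -0.10440333  0.017     ] [ 0.53827101 -0.10116547  0.017     ]
[ 0.5452107  -0.09782137  0.14846727]
```

Request:
drive_tool([
  {"translation": [-0.001, -0.0045, -0.005], "roll": 0, "fingers": 0.02},
  {"translation": [0, 0, -0.005], "roll": 0, "fingers": 0.02},
  {"translation": [0, 0, 0], "roll": 0, "fingers": 0.02},
  {"translation": [0, 0, 0], "roll": 0, "fingers": 0.02},
])

```text
clock: 12.55
position: [0.5449, -0.1033, 0.139]
ee_rot: [[0.449, -0.893, 0.007], [-0.893, -0.449, -0.011], [0.013, -0.001, -1.0]]
contact_force: [0.5, 0.3, -0.2]
finger_gap: 0.347
```

```bash
cat > f.py <<'E'
from h import *
F=[];P=[]
for i in range(14):
    b=camera('side' if i%2 else 'scene');s=manip.sense();F.append(s['contact_force']);P.append(s['position'])
    cv2.imwrite('pics/last_%s.png'%('side' if i%2 else 'scene'),b[:,:,::-1])
F=np.array(F);print('F',F.mean(0).round(2),(F.std(0)/14**.5).round(2),'pos',np.mean(P,0).round(4),P[0],P[-1],'zax',np.array(s['ee_rot'])[:,2].round(3),s['clock'])
E
python3 f.py
```

```text
F [ 0.07 -0.03 -0.84] [0.13 0.1  0.06] pos [ 0.545  -0.1031  0.1391] [ 0.54482249 -0.103241    0.13891973] [ 0.54496446 -0.10303779  0.13908254] zax [ 0.007 -0.011 -1.   ] 13.25
```

Request:
drive_tool([
  {"translation": [-0.001, 0.0003, -0.004], "roll": 0, "fingers": 0.02},
  {"translation": [0, 0, -0.004], "roll": 0, "fingers": 0.02},
  {"translation": [0, 0, 0], "roll": 0, "fingers": 0.02},
])

```text
clock: 13.5
position: [0.5439, -0.1027, 0.1304]
ee_rot: [[0.449, -0.893, 0.007], [-0.893, -0.45, -0.011], [0.013, -0.001, -1.0]]
contact_force: [-0.1, -0.3, -1.9]
finger_gap: 0.344
```

```bash
python3 f.py
python3 - <<'E'
import cv2,numpy as np
a=cv2.imread('pics/last_scene.png');b=cv2.imread('pics/last_side.png')
cv2.imwrite('pics/e.png',np.hstack([cv2.resize(a[235:285,260:305],(405,450),interpolation=2),cv2.resize(b[230:275,325:365],(400,450),interpolation=2)])[:,:800])
E
```

```text
F [ 0.06  0.11 -0.89] [0.14 0.13 0.11] pos [ 0.5443 -0.1028  0.1312] [ 0.54394551 -0.10271185  0.13068324] [ 0.54433072 -0.10283115  0.13129979] zax [ 0.008 -0.011 -1.   ] 14.2
```

Request:
drive_tool([
  {"translation": [-0.0005, 0, -0.003], "roll": 0, "fingers": 0.02},
  {"translation": [0, 0, -0.002], "roll": 0, "fingers": 0.02},
  {"translation": [0, 0, 0], "roll": 0, "fingers": 0.02},
])

```text
clock: 14.45
position: [0.5438, -0.1029, 0.1259]
ee_rot: [[0.449, -0.893, 0.008], [-0.893, -0.45, -0.011], [0.014, -0.002, -1.0]]
contact_force: [-0.6, -0.6, -0.9]
finger_gap: 0.348
```

```bash
python3 f.py
```

```text
F [ 0.06 -0.02 -1.06] [0.1  0.08 0.1 ] pos [ 0.544  -0.1029  0.1263] [ 0.54380033 -0.10284881  0.12596304] [ 0.54403286 -0.10289815  0.12634751] zax [ 0.009 -0.012 -1.   ] 15.15
```

Request:
drive_tool([
  {"translation": [0, 0, -0.002], "roll": 0, "fingers": 0.02},
  {"translation": [0, 0, -0.001], "roll": 0, "fingers": 0.02},
  {"translation": [0, 0, 0], "roll": 0, "fingers": 0.02},
])

```text
clock: 15.4
position: [0.544, -0.1029, 0.1231]
ee_rot: [[0.45, -0.893, 0.009], [-0.893, -0.45, -0.012], [0.014, -0.003, -1.0]]
contact_force: [0.0, -0.1, -0.6]
finger_gap: 0.345
```

```bash
python3 f.py
```

```text
F [ 0.04  0.09 -0.75] [0.14 0.12 0.1 ] pos [ 0.5442 -0.1029  0.1233] [ 0.54406841 -0.10289974  0.12316359] [ 0.54416613 -0.10292678  0.12336604] zax [ 0.009 -0.012 -1.   ] 16.1
```

Run:
```python
import cv2,numpy as np
a=cv2.imread('pics/last_scene.png');b=cv2.imread('pics/last_side.png')
cv2.imwrite('pics/e.png',np.hstack([cv2.resize(a[240:285,260:300],(400,450),interpolation=2),cv2.resize(b[230:275,330:370],(400,450),interpolation=2)]))
```

```text
(no output)
```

View pics/e.png

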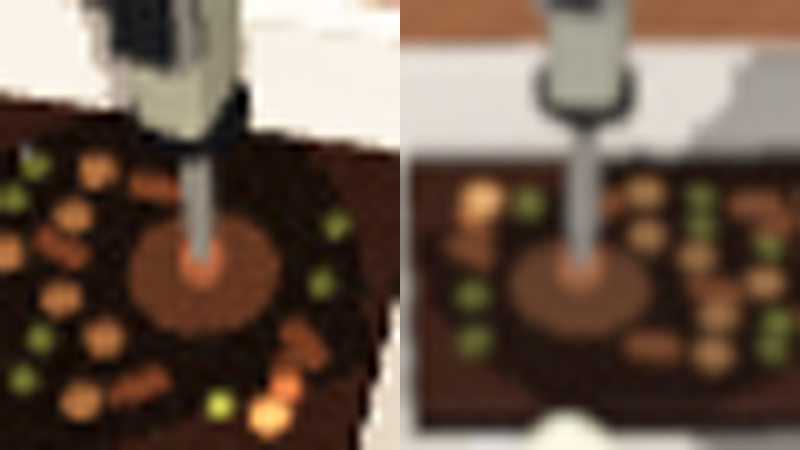

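Tip sits centred over the medallion (scene tip face ≈(201,271) vs centre (204,273); side ≈(579,279) vs (580,288) in the crops), with about 2 mm left to go. Lower by force now.

Request:
drive_tool([
  {"translation": [0, 0, -0.0015], "roll": 0, "fingers": 0.02},
  {"translation": [0, 0, -0.0015], "roll": 0, "fingers": 0.02},
  {"translation": [0, 0, 0], "roll": 0, "fingers": 0.02},
])

```text
clock: 16.35
position: [0.5442, -0.103, 0.1202]
ee_rot: [[0.449, -0.893, 0.01], [-0.893, -0.45, -0.012], [0.015, -0.003, -1.0]]
contact_force: [0.2, 0.5, -1.1]
finger_gap: 0.348
```

```bash
python3 f.py
```

```text
F [-0.05  0.18 -0.53] [0.09 0.07 0.15] pos [ 0.5443 -0.103   0.1204] [ 0.54425247 -0.10293738  0.12023331] [ 0.54432241 -0.10296374  0.12044028] zax [ 0.01  -0.012 -1.   ] 17.05
```

Request:
drive_tool([
  {"translation": [0, 0, -0.001], "roll": 0, "fingers": 0.02},
  {"translation": [0, 0, -0.001], "roll": 0, "fingers": 0.02},
  {"translation": [0, 0, 0], "roll": 0, "fingers": 0.02},
])

```text
clock: 17.3
position: [0.5444, -0.103, 0.1183]
ee_rot: [[0.45, -0.893, 0.01], [-0.893, -0.45, -0.012], [0.015, -0.004, -1.0]]
contact_force: [-0.0, -0.1, 0.3]
finger_gap: 0.35
```

```bash
python3 f.py
```

```text
F [-0.33  0.06 -0.05] [0.12 0.14 0.14] pos [ 0.5444 -0.103   0.1185] [ 0.54443618 -0.10299141  0.11841709] [ 0.54441047 -0.10298222  0.11852543] zax [ 0.01  -0.012 -1.   ] 18.0
```

Request:
drive_tool([
  {"translation": [0, 0, -0.001], "roll": 0, "fingers": 0.02},
  {"translation": [0, 0, -0.0011], "roll": 0, "fingers": 0.02},
  {"translation": [0, 0, 0], "roll": 0, "fingers": 0.02},
])

```text
clock: 18.25
position: [0.5445, -0.103, 0.1163]
ee_rot: [[0.449, -0.893, 0.01], [-0.893, -0.45, -0.012], [0.016, -0.004, -1.0]]
contact_force: [-0.5, 0.4, 1.1]
finger_gap: 0.348
```

```bash
python3 f.py; python3 f.py
```

```text
F [-0.82  0.03  0.62] [0.11 0.15 0.1 ] pos [ 0.5445 -0.103   0.1165] [ 0.544506   -0.10302849  0.11638838] [ 0.54447877 -0.10301323  0.11648934] zax [ 0.01  -0.012 -1.   ] 18.95
F [-0.44  0.44  0.56] [0.08 0.12 0.11] pos [ 0.5445 -0.103   0.1165] [ 0.54449837 -0.10302806  0.11649356] [ 0.54449998 -0.10301294  0.11648926] zax [ 0.01  -0.012 -1.   ] 19.65
```

```bash
python3 -c "
from h import *
print(manip.finish_job())"
```

```text
the job is handed in; nothing more can be done
None
```

I finished both parts of the job and handed it in at about 20 s on the robot's clock. The arm was still holding the thermometer on the medallion.

**Slab:** I pressed the raised edge down and inwards along the 45° slope. It bottomed out with the fingertip at 14.9 mm, where a flat slab's top should be at 15 mm. Later pictures from the wrist, scene and side cameras show the slab flat and centred in the tray. The wrist reading peaked at about 34 N at the fingertips as it bottomed; the press before that was mostly 1–6 N.

**Thermometer:** I lifted the smaller thermometer out of its stand, gripping across its 30 mm side, and held it over the middle of the medallion.
- **Pressure:** two averaged force readings gave 1.45–1.5 N above the unloaded level, so the tip is pushed in about 4.9 mm, roughly half. The TCP had also dropped about 4.9 mm since contact.
- **Position:** the tip is centred within about 1–2 mm. I judged this from pictures taken 2–3 mm above contact.
- **Upright:** the tool leans about 0.9°, and I did not measure the thermometer's own lean separately.

**What I could not confirm:** the picture limit was used up, so I took no close-up with the tip pressed in. The cameras disagreed on where the medallion is by about 3–5 mm, so I relied on comparing tip and medallion directly in the same pictures. The last readings also showed a sideways force of about 0.5–0.8 N on the tip.

I did not touch the other things on the counter.

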